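# Load the shielded board tester

### The arm

A 7-joint arm with a two-finger parallel gripper is mounted at the origin on the work surface. World frame = base frame: x ahead of the robot, y to its left, z up, the work surface at z = 0. Lengths are in m, angles in rad, forces in N, time in s.
With the tool pointing down it reaches from about 0.425 to 0.875 m from the base axis. Payload 4.7 kg.
Tool frame: the origin (TCP) lies on the centre line of the jaws, within the pads' length; the fingertips stand 8 mm ahead of it and the grasp point (between the pads) lies 11 mm behind it; z points along the fingers, y is the direction in which the jaws open and shut (so a half turn about z gives the same grasp; the last joint's range is limited). The gripper opens to 85 mm and grips with 20 to 120 N. Pads are 22 mm wide; open, the fingers measure 114 mm over their backs; the gripper's body (76 mm by 85 mm) begins 54 mm behind the grasp point. The pads swing forward as they close: fully open they stand 13 mm farther back than shut.
Start: joints at [-1.263, 0.321, -0.07, 1.45, 0.023, 1.371, -0.057], TCP at [0.188, 0.622, 0.214] pointing down, gripper open.
Joint ranges: [-2.86, 2.86], [-0.3, 2.09], [-1.38, 1.24], [0.06, 2.45], [-1.56, 4.7], [0.09, 2.05], [-2.69, 2.69]. Speed limits (rad/s): [2.57, 2.57, 3.14, 3.14, 3.14, 3.14, 3.14].

### API

Orientations are given as a unit quaternion [x, y, z, w].
In Python, from workcell import readout, viewer, workorder gives the robot as it stands.
- The arm moves only by the tool drive_tool, never from a script. Its argument "series" is a list of rows, each a list of 5 numbers: the shift along the tool's x, y, z in m, then the turn about the tool's z in degrees, then the closure, from 0 (fully open) to 1 (shut). A call has 1 to 8 rows; each row is the pose to reach, as a shift and turn from the pose commanded when the call began, along the tool's axes at that moment; what a row does not reach only later rows make up. A row lasts 1/12 s, in which the tool goes at most 41.7 mm and 7.16 degrees, less where a joint would pass 70% of its speed; a pose out of reach is approached as far as the arm can. A call with a gripper value outside its range is refused whole. The fingers move at their own pace and stop on an object; "newtons" is the grip in N (left out, the last holds). Time passes only in rows, so rows that repeat a pose let the fingers close. It gives the time, the measured TCP pose, the force and the opening at its end, in the units of the state.
- readout.state(): the state, without advancing time (a new reading comes with each control period).
- viewer.snapshot(name): name is "scene" or "top" or "wrist"; returns a dict with "color" (480x640x3 uint8, red, green, blue), "camera_matrix" (3x3 intrinsics, pixels), "k1" (the pictures are not rectified: a ray, as slopes to the right and down, at radius r is drawn at 1 + k1 r^2 times it, then the intrinsics apply), "view" (4x4, takes a point from world to camera coordinates); the wrist camera has in their place "hand_eye" (4x4, takes a point from camera to tool coordinates, whose origin is the TCP and whose axes are the flange's). Camera axes: x right, y down, z forward; pixel columns grow to the right and rows downward; lengths in m; the calibration is good to about 2 mm. A picture is of the moment at which its call begins: read the wrist's pose just before it. There is no depth.
- workorder.finish_job(): hands the job in, once; it reports no verdict.
The state is a dict: "time": time; "joints": joint angles; "dq": joint speeds; "joint_torque": joint torques, N m; "eef_pos": TCP position; "tool_rot": TCP orientation; "contact_force": force on the tool from outside, world axes, zero at the start; "wrist_torque": the same for the moment, N m; "gripper_width": opening from 0.0 (shut) to 1.0 (fully open).
Only numpy, scipy, OpenCV 4.12 (cv2) and the standard library are available. Lean on these libraries where they do the work, as an engineer would, in place of code of your own. Each camera call takes 0.05 s, during which the arm holds its last target.

### The job

With the fingertips, push the orange-fronted board carrier along its slide bed until it is fully home in the white tester, then push the open blue door shut behind it. Only push: do not lift the carrier off its bed, and leave the other things on the bench, including the brass adapter on the tester's roof, where they are. Finish clear of everything.

Things in the scene. Friction and masses are not known exactly. Their poses are not given: they have to be found in the camera images.
- tester: Low white bench tester, fixed. Origin: centre of its underside, at bench height; its front faces its own -x, z up. Cabinet 180 (x) x 152 (y) x 78 mm high, front face at x = -90 mm. In front, a level slide bed (top z = 12 mm, 84 mm wide between guide rails 8 mm thick with tops at z = 18 mm) runs from x = -200 mm into the mouth, to a fixed stop at x = +3 mm.
- mouth (a point): Middle of the lower edge of the tester's mouth: tester x = -90, y = 0, z = 12 mm, axes as the tester's. The mouth is 100 mm wide and 54 mm high (z = 12 to 66 mm).
- carrier: Loose board carrier: dark base plate with a green circuit board and an orange upright front plate; 90 mm long (x), 80 mm wide, 40 mm high, about 0.4 kg, sliding with ordinary friction. Origin: centre of its underside, on the bed (z = 12 mm); axes parallel to the tester's. Starts between the rails, straight, sticking 50 to 90 mm out of the mouth.
- carrier_face (a point): Centre line of the carrier's orange front face, which looks to the tester's -x: 76 mm wide, 40 mm high, 8 mm thick. This point is 28 mm above the bed (40 mm above the bench), 45 mm ahead of the carrier's origin. Fully home against the stop, the face is at tester x = -87 mm, 3 mm inside the mouth.
- shield_door (a joint): Opening angle of the blue door, rad: 0 shut, grows as it opens; at 1.57 it points straight to the tester's -x; limit 2.0, starts wide open at 1.6 to 2.0. Light hinge friction (below 1 N at the free edge at slow speed); stays where it is left, no latch, stops at 0. It hits a carrier that sticks out of the mouth by more than 1 mm.
- door_hinge (a point): On the door's upright hinge axis, halfway up: tester x = -97, y = +78, z = 50 mm (left front corner seen from the robot). Panel: 3 to 153 mm from the axis, 12 mm thick (axis in its mid-plane), z = 22 to 78 mm. At angle q it runs along (-sin q, -cos q) in tester x, y; its outer face looks along (-cos q, sin q). The point's frame turns with the door.
- door_edge (a point): Point on the door's mid-plane by its free edge, halfway up, 150 mm from the hinge axis.
- adapter: Brass adapter, 22 mm across and 22 mm high, standing on the rear half of the tester's roof (78 mm up). Leave alone. Origin: centre of its underside, as for all the bystanders.
- relay: Black relay module 45 x 32 x 22 mm, on the bench to the right (-y) of the slide bed. Leave alone.
- spool: Steel-grey wire spool, 60 mm across, 42 mm high. Leave alone.
- jar: Amber glass jar with black cap, 48 mm across, 60 mm high. Leave alone.
- driver: Screwdriver with red handle, lying on the bench. Leave alone.
- bin: Open blue plastic bin 100 x 70 x 35 mm. Leave alone.
- mug: White mug, 76 mm across, 90 mm high. Leave alone.
There are look-alikes about, which are no part of the job. What is shaped like the carrier but red is not meant.

How it is judged:
By the outcome, as a careful person would: the job done as asked, in the order asked, and still so for the second after the job is handed in, with the robot touching nothing.
It also fails if it takes over 51 s, if anything falls off the work surface, if the arm or the gripper's body presses on something with over 40 N, if the wrist force passes 120 N, or if a joint passes its speed limit or range.

## Working session

There is one attempt and no reset: what is moved stays moved. The work goes in short steps, Python scripts to look and compute and a tool call to move; the robot and the scene stay as the last step left them, time stands still between calls to the robot, and variables do not carry over. Pictures are saved under pics/ and viewed, and the job is handed in when it is done.

Besides the shell and the picture viewer there is one more tool, called in YAML: its name, and indented under it one key for each argument. drive_tool: Moves the arm, as the interface text tells. Its arguments: {"type":"object","properties":{"series":{"type":"array"},"newtons":{"type":"number"}},"required":["series"]}

```bash
mkdir -p pics
cat > h.py <<'E'
import numpy as np, cv2
from workcell import readout, viewer, workorder
def snap(n,f):
    s=readout.state(); d=viewer.snapshot(n); cv2.imwrite('pics/'+f,d['color'][:,:,::-1])
    np.savez('pics/'+f[:-4]+'.npz',**{k:v for k,v in d.items()},eef=s['eef_pos'],rot=s['tool_rot']); return d
E
python3 - <<'E'
from h import *
for n in('scene','top'):
    d=snap(n,n+'0.png'); print(d['camera_matrix'],d['k1'],d['view'])
print(readout.state())
E
```

```text
[[468.01964825   0.         324.90931699]
 [  0.         468.01964825 233.64905921]
 [  0.           0.           1.        ]] 0.018873292349262907 [[-0.03252766  0.99923937  0.02150899 -0.01535786]
 [ 0.57480685  0.03630798 -0.81748322 -0.30028661]
 [-0.81764237 -0.0142273  -0.57555064  1.62401568]
 [ 0.          0.          0.          1.        ]]
[[601.55577627   0.         330.11494822]
 [  0.         601.55577627 238.60426589]
 [  0.           0.           1.        ]] -0.0932791786285642 [[-0.01960836 -0.99980056  0.00378757  0.02835146]
 [-0.98232092  0.01855984 -0.18628243  0.61793903]
 [ 0.18617499 -0.0073733  -0.98248894  1.33453355]
 [ 0.          0.          0.          1.        ]]
{'time': 0.1, 'joints': array([-1.26289063,  0.32176527, -0.07009109,  1.45152645,  0.02257941,
        1.37079179, -0.05691351]), 'dq': array([ 0.00027295, -0.00063567,  0.00167553, -0.00368643, -0.00081262,
       -0.00085704,  0.00054761]), 'joint_torque': array([ 5.27526427e-04, -4.94879687e+01, -3.83794270e-01, -3.15211165e+01,
        1.28582376e-02,  7.39239156e-03, -2.92314849e-05]), 'eef_pos': array([0.18812985, 0.62166061, 0.21293561]), 'tool_rot': array([ 1.46367229e-01,  9.89229957e-01, -8.47235152e-04, -9.04192816e-05]), 'contact_force': array([-0.81330712,  0.23299457, -0.27730883]), 'wrist_torque': array([-0.00959738,  0.00154084, -0.01287505]), 'gripper_width': 0.999877434771021}
```

View pics/scene0.png

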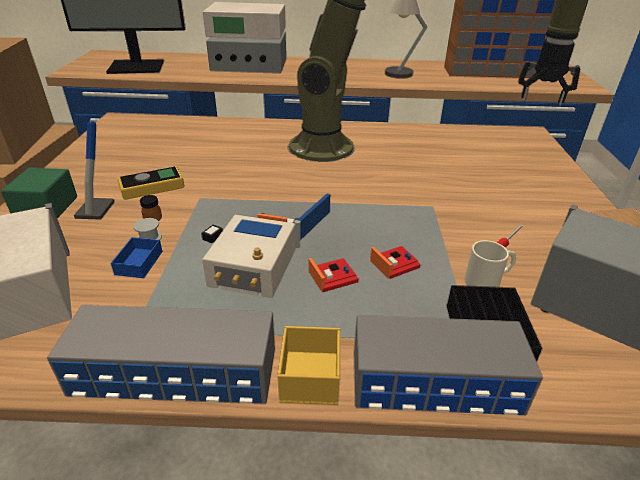

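View pics/top0.png

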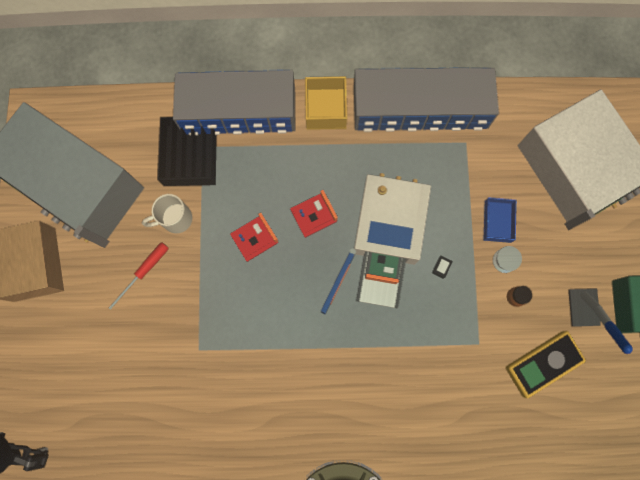

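The top view shows the tester around px (393,218), the carrier's orange front at about (382,279), the bed end at about (380,305), the blue door from (353,252) to (324,312), and the relay at (442,266). I'll enlarge it.

Run:
```python
from h import *
im=cv2.imread('pics/top0.png')[165:325,300:470]
cv2.imwrite('pics/c1.png',cv2.resize(im,None,fx=3.75,fy=3.75,interpolation=cv2.INTER_CUBIC)[:600])
```

```text
(no output)
```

View pics/c1.png

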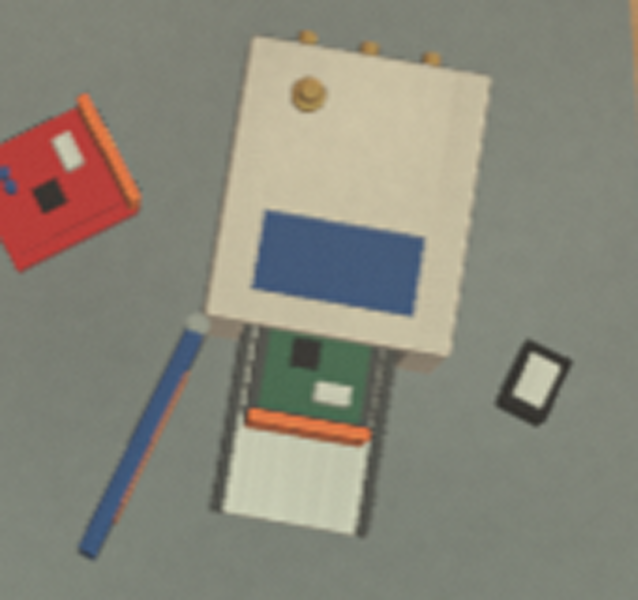

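```bash
cat >> h.py <<'E'
from scipy.optimize import least_squares
from scipy.spatial.transform import Rotation as R
def load(f): return dict(np.load('pics/'+f+'.npz'))
def W2C(d):
    if 'view' in d: return d['view']
    T=np.eye(4);T[:3,:3]=R.from_quat(d['rot']).as_matrix();T[:3,3]=d['eef']
    return np.linalg.inv(T@d['hand_eye'])
def proj(d,P):
    V=W2C(d);P=np.atleast_2d(P);c=P@V[:3,:3].T+V[:3,3]
    s=c[:,:2]/c[:,2:];r2=(s**2).sum(1,keepdims=True);s=s*(1+d['k1']*r2)
    K=d['camera_matrix'];return s*[K[0,0],K[1,1]]+K[:2,2]
def tw(p,P):  # tester (x,y,yaw) -> world
    P=np.atleast_2d(P).astype(float);c,s=np.cos(p[2]),np.sin(p[2])
    return np.c_[p[0]+c*P[:,0]-s*P[:,1],p[1]+s*P[:,0]+c*P[:,1],P[:,2]]
E
python3 - <<'E'
from h import *
d=load('top0'); px=lambda a:np.array(a)/3.75+[300,165]-0.37
M=np.array([[.09,.076,.078],[.09,-.076,.078],[-.09,-.076,.078],[-.09,.076,.078],[-.2,.05,.018],[-.2,-.05,.018]])
o=px([[253,37],[491,77],[449,355],[207,315],[212,511],[367,535]])
f=lambda p:(proj(d,tw(p,M))-o).ravel()
s=least_squares(f,[.65,-.12,0]);print(s.x,s.fun.reshape(-1,2).round(1))
p=s.x
# carrier face top edge z=.052, front
oc=px([[246,426],[367,444]])
g=lambda q:(proj(d,tw(p,[[q[0],.038,.052],[q[0],-.038,.052]]))-oc).ravel()
r=least_squares(g,[-.15]);print('face x',r.x,r.fun)
od=px([[88,554]])
def e(q):
    return (proj(d,tw(p,[[-.097-.153*np.sin(q[0]),.078-.153*np.cos(q[0]),.078]]))-od).ravel()
r=least_squares(e,[1.8]);print('door',r.x,r.fun)
oh=px([[198,324]]);print(proj(d,tw(p,[[-.097,.078,.078]]))-oh)
print('face pt',tw(p,[[-.15,0,.04]]),'mouth',tw(p,[[-.09,0,.012]]))
E
```

```text
[ 0.66400245 -0.1289673  -0.19315922] [[-0.4 -0.7]
 [ 0.4 -0.4]
 [ 0.5  0.8]
 [-0.9  0. ]
 [-0.2 -0.4]
 [ 0.6  0.6]]
face x [-0.14795868] [ 0.33472374 -0.34914388  0.67073791  0.50843075]
door [1.84783745] [ 0.01210457 -0.02490825]
[[0.12264183 0.4773975 ]]
face pt [[ 0.51679205 -0.10017325  0.04      ]] mouth [[ 0.57567621 -0.11169087  0.012     ]]
```

Run:
```python
from h import *
d=snap('wrist','w0.png');print(d['hand_eye'],d['camera_matrix'],d['k1'])
im=cv2.imread('pics/scene0.png')[0:120,490:610]
cv2.imwrite('pics/c2.png',cv2.resize(im,None,fx=5,fy=5,interpolation=cv2.INTER_CUBIC))
```

```text
[[-8.69736447e-04 -9.60588889e-01 -2.77971633e-01  7.09152173e-02]
 [ 9.99999402e-01 -1.01983226e-03  3.95377065e-04 -7.03326931e-04]
 [-6.63279254e-04 -2.77971123e-01  9.60589202e-01 -1.59223168e-01]
 [ 0.00000000e+00  0.00000000e+00  0.00000000e+00  1.00000000e+00]] [[403.67294115   0.         322.22676762]
 [  0.         403.67294115 237.45024006]
 [  0.           0.           1.        ]] -0.07296984670431902
```

View pics/w0.png

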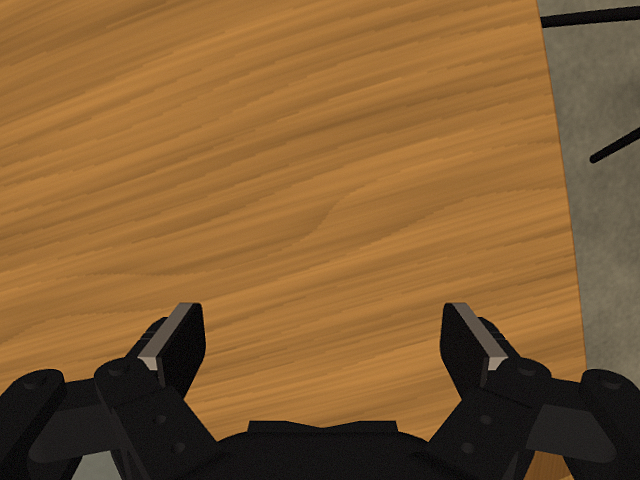

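View pics/c2.png

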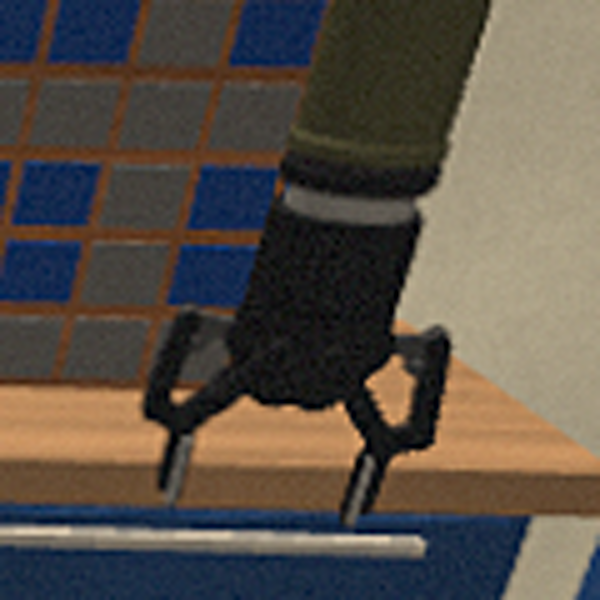

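drive_tool:
  series:
    - [-0.344,-0.232,0,-5.8,1]
    - [-0.344,-0.232,0,-5.8,1]
    - [-0.344,-0.232,0,-5.8,1]
    - [-0.344,-0.232,0,-5.8,1]
    - [-0.344,-0.232,0,-5.8,1]
    - [-0.344,-0.232,0,-5.8,1]
    - [-0.344,-0.232,0,-5.8,1]
    - [-0.344,-0.232,0,-5.8,1]
  newtons: 40

```text
time: 0.82
eef_pos: [0.3996, 0.3618, 0.2138]
tool_rot: [0.096, 0.995, 0.0, -0.0]
contact_force: [1.5, 1.0, -1.1]
gripper_width: 0.001
```

```bash
cat >> h.py <<'E'
TP=np.array([0.6640,-0.1290,-0.1932])
def to(tx,ty,z,yaw=None):
    s=readout.state();Rm=R.from_quat(s['tool_rot']).as_matrix()
    g=tw(TP,[[tx,ty,z]])[0];d=Rm.T@(g-s['eef_pos'])
    cur=np.arctan2(Rm[1,0],Rm[0,0]);want=TP[2]+np.pi if yaw is None else yaw
    t=-np.degrees((want-cur+np.pi)%(2*np.pi)-np.pi)
    print('to',(tx,ty,z),'world',g.round(3),'shift',d.round(4),'turn',round(t,2))
def here():
    s=readout.state();e=s['eef_pos'];c,sn=np.cos(TP[2]),np.sin(TP[2]);v=e[:2]-TP[:2]
    print('t',round(s['time'],2),'tester xy',(c*v[0]+sn*v[1]).round(4),(-sn*v[0]+c*v[1]).round(4),'z',e[2].round(4),'F',s['contact_force'].round(1),'grip',s['gripper_width'].__round__(3),'q',s['joints'].round(2))
E
python3 - <<'E'
from h import *
here(); to(-.2,0,.2)
E
```

```text
t 0.82 tester xy -0.3537 0.4309 z 0.2138 F [ 1.5  1.  -1.1] grip 0.001 q [-0.9   0.08  0.12  1.73 -0.01  1.33  0.6 ]
to (-0.2, 0, 0.2) world [ 0.468 -0.091  0.2  ] shift [-0.1534 -0.431   0.0138] turn 0.04
```

drive_tool:
  series:
    - [-0.153,-0.431,0.014,0,1]
    - [-0.153,-0.431,0.014,0,1]
    - [-0.153,-0.431,0.014,0,1]
    - [-0.153,-0.431,0.014,0,1]
    - [-0.153,-0.431,0.014,0,1]
    - [-0.153,-0.431,0.014,0,1]
    - [-0.153,-0.431,0.014,0,1]
    - [-0.153,-0.431,0.014,0,1]

```text
time: 1.48
eef_pos: [0.4478, 0.0322, 0.2037]
tool_rot: [0.096, 0.995, 0.0, 0.0]
contact_force: [0.6, -0.6, -0.0]
gripper_width: 0.004
```

Run:
```python
from h import *
here(); to(-.19,0,.16)
```

```text
t 1.48 tester xy -0.2431 0.1167 z 0.2037 F [ 0.6 -0.6 -0. ] grip 0.004 q [-0.6  -0.13  0.44  1.95  0.06  1.31  1.2 ]
to (-0.19, 0, 0.16) world [ 0.478 -0.093  0.16 ] shift [-0.053  -0.1168  0.0436] turn 0.05
```

drive_tool:
  series:
    - [-0.053,-0.117,0.03,0,1]
    - [-0.053,-0.117,0.03,0,1]
    - [-0.053,-0.117,0.03,0,1]
    - [-0.053,-0.117,0.03,0,1]
    - [-0.053,-0.117,0.03,0,1]
    - [-0.053,-0.117,0.03,0,1]

```text
time: 1.98
eef_pos: [0.4774, -0.0902, 0.1735]
tool_rot: [0.097, 0.995, 0.0, -0.0]
contact_force: [-0.7, 0.3, -0.6]
gripper_width: 0.006
```

Run:
```python
from h import *
here(); to(-.19,0,.032); snap('wrist','w1.png')
```

```text
t 1.98 tester xy -0.1905 0.0022 z 0.1735 F [-0.7  0.3 -0.6] grip 0.006 q [-0.49 -0.02  0.62  1.92  0.01  1.24  1.5 ]
to (-0.19, 0, 0.032) world [ 0.478 -0.093  0.032] shift [-0.0007 -0.0023  0.1415] turn -0.01
```

View pics/w1.png

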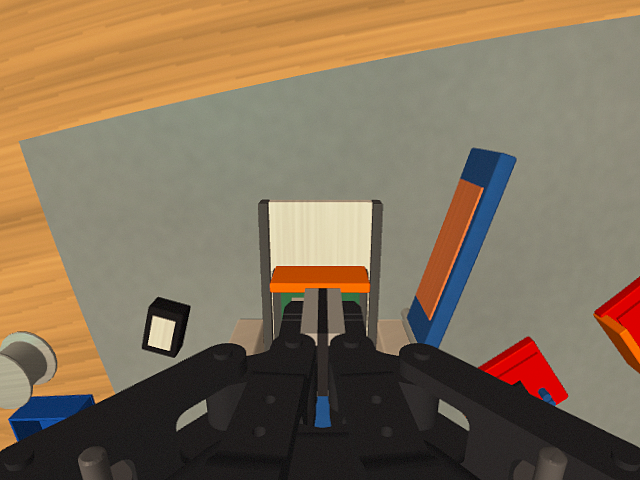

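```bash
python3 - <<'E'
from h import *
d=load('w1')
f=lambda n,P:print(n,proj(d,tw(TP,P)).round(0).tolist())
f('rail ends',[[-.2,.05,.018],[-.2,-.05,.018]])
f('face top/bot',[[-.148,.038,.052],[-.148,-.038,.052],[-.148,.038,.012],[-.148,-.038,.012]])
q=1.848
f('door end top out/in',[[-.097-.153*np.sin(q)+s*.006*np.cos(q),.078-.153*np.cos(q)-s*.006*np.sin(q),z] for s in(1,-1) for z in(.078,.022)])
f('front',[[-.09,.076,.078],[-.09,-.076,.078]])
E
python3 -c "
import cv2
im=cv2.imread('pics/w1.png')[180:330,220:420]
cv2.imwrite('pics/c3.png',cv2.resize(im,None,fx=4,fy=4,interpolation=cv2.INTER_CUBIC))"
```

```text
rail ends [[383.0, 202.0], [257.0, 202.0]]
face top/bot [[371.0, 279.0], [269.0, 279.0], [365.0, 261.0], [275.0, 261.0]]
door end top out/in [[501.0, 149.0], [470.0, 144.0], [518.0, 154.0], [484.0, 148.0]]
front [[424.0, 366.0], [216.0, 366.0]]
```

View pics/c3.png

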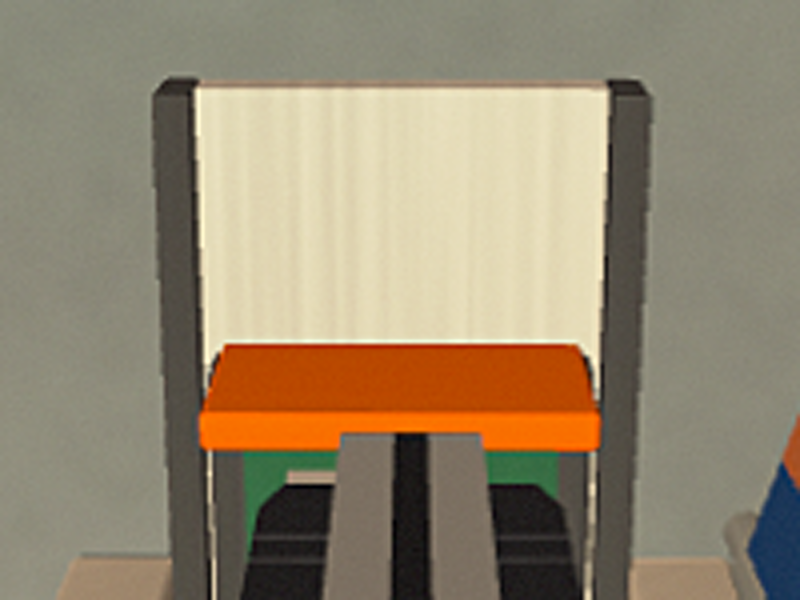

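drive_tool:
  series:
    - [-0.001,-0.002,0.04,0,1]
    - [-0.001,-0.002,0.08,0,1]
    - [-0.001,-0.002,0.11,0,1]
    - [-0.001,-0.002,0.129,0,1]
    - [-0.001,-0.002,0.129,0,1]
    - [-0.001,-0.002,0.129,0,1]

```text
time: 2.53
eef_pos: [0.478, -0.0911, 0.0445]
tool_rot: [0.095, 0.996, 0.0, -0.001]
contact_force: [-0.2, -0.4, 0.8]
gripper_width: -0.001
```

Run:
```python
from h import *
here(); to(-.156,0,.044); snap('wrist','w2.png')
```

```text
t 2.53 tester xy -0.1898 0.0015 z 0.0445 F [-0.2 -0.4  0.8] grip -0.001 q [-0.45  0.15  0.63  2.06 -0.11  0.97  1.61]
to (-0.156, 0, 0.044) world [ 0.511 -0.099  0.044] shift [-0.0338 -0.0016  0.0004] turn 0.2
```

View pics/w2.png

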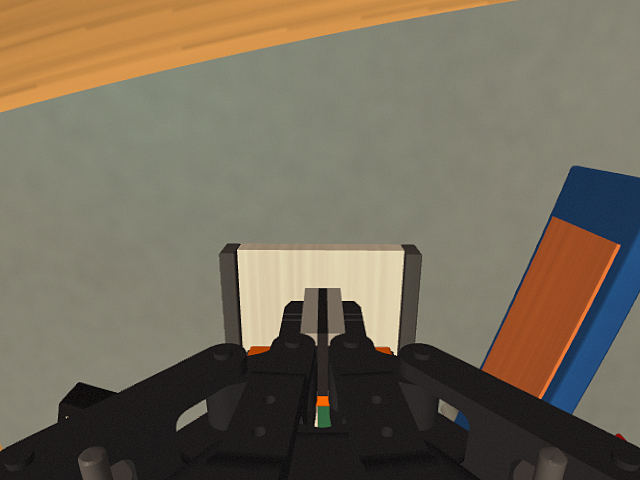

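drive_tool:
  series:
    - [-0.015,-0.0015,0,0.2,1]
    - [-0.028,-0.0015,0,0.2,1]
    - [-0.036,-0.0015,0,0.2,1]
    - [-0.042,-0.0015,0,0.2,1]
    - [-0.048,-0.0015,0,0.2,1]
    - [-0.054,-0.0015,0,0.2,1]
    - [-0.058,-0.0015,0,0.2,1]
    - [-0.06,-0.0015,0,0.2,1]

```text
time: 3.25
eef_pos: [0.5375, -0.1059, 0.0449]
tool_rot: [0.098, 0.995, -0.0, 0.0]
contact_force: [-0.4, -0.8, 0.2]
gripper_width: -0.004
```

Run:
```python
from h import *
here(); to(-.102,0,.044); snap('wrist','w3.png'); snap('top','t3.png')
a=cv2.imread('pics/t3.png')[200:320,310:450];a=cv2.resize(a,None,fx=4,fy=4,interpolation=cv2.INTER_CUBIC)
cv2.imwrite('pics/c4.png',a)
```

```text
t 3.25 tester xy -0.1286 -0.0016 z 0.0449 F [-0.4 -0.8  0.2] grip -0.004 q [-0.4   0.29  0.62  1.91 -0.2   1.    1.69]
to (-0.102, 0, 0.044) world [ 0.564 -0.109  0.044] shift [-0.0266  0.0017  0.0009] turn -0.16
```

View pics/w3.png

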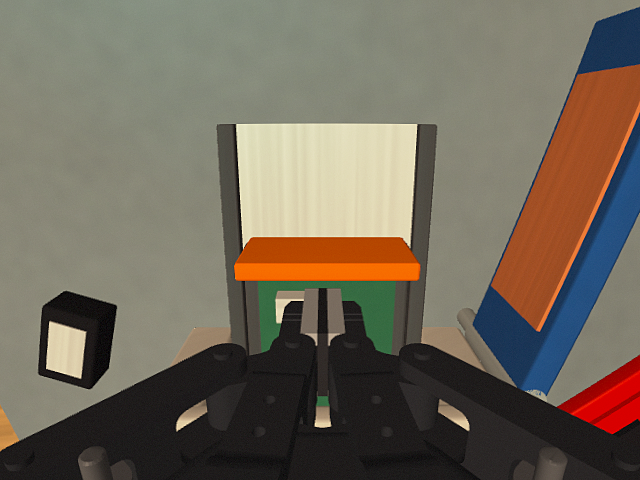

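View pics/c4.png

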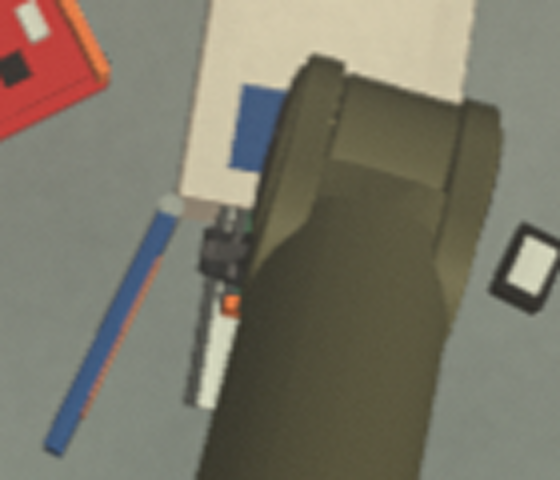

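Run:
```python
from h import *
d=load('w3')
f=lambda n,P:print(n,proj(d,tw(TP,P)).round(0).tolist())
f('rail ends',[[-.2,.05,.018],[-.2,-.05,.018]])
for x in(-.15,-.145,-.14,-.13,-.12):f(x,[[x,.038,.052],[x,-.038,.052],[x,.038,.012],[x,-.038,.012]])
Rm=R.from_quat(d['rot']).as_matrix()
for P in [[.011,.005,.008],[.011,-.005,.008],[-.011,.005,.008],[.011,0,-.03]]:print(P,proj(d,d['eef']+Rm@np.array(P)).round(0))
```

```text
rail ends [[438.0, 121.0], [215.0, 121.0]]
-0.15 [[423.0, 251.0], [232.0, 251.0], [404.0, 225.0], [249.0, 226.0]]
-0.145 [[422.0, 262.0], [233.0, 263.0], [403.0, 235.0], [250.0, 236.0]]
-0.14 [[422.0, 274.0], [234.0, 275.0], [403.0, 245.0], [251.0, 245.0]]
-0.13 [[420.0, 297.0], [235.0, 297.0], [402.0, 264.0], [252.0, 264.0]]
-0.12 [[418.0, 319.0], [237.0, 319.0], [401.0, 282.0], [253.0, 283.0]]
[0.011, 0.005, 0.008] [[335. 263.]]
[0.011, -0.005, 0.008] [[312. 263.]]
[-0.011, 0.005, 0.008] [[335. 308.]]
[0.011, 0, -0.03] [[324. 300.]]
```

Run:
```python
from h import *
d=snap('scene','s3.png')
print(proj(d,tw(TP,[[-.1286,0,.037],[-.1286,0,.045],[-.1286,0,.078],[-.09,.076,.078],[-.145,.038,.052]])))
a=cv2.imread('pics/s3.png')[130:300,180:360];a=cv2.resize(a,None,fx=3.5,fy=3.5,interpolation=cv2.INTER_CUBIC)
cv2.imwrite('pics/c5.png',a)
```

```text
[[270.12023697 223.52063844]
 [269.97182234 220.84075403]
 [269.34617169 209.55686272]
 [295.04887539 222.50914736]
 [286.54916584 217.12135168]]
```

View pics/c5.png

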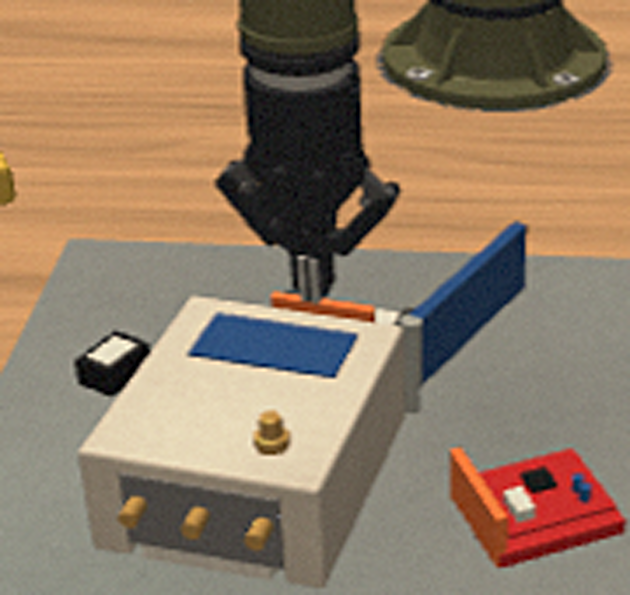

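The fingertips passed over the plate without touching it. Both views put the shut tips about 16 mm above (behind) the TCP, not 8 mm ahead of it, so I'll back up and go lower.

drive_tool:
  series:
    - [0,0.0017,-0.03,0,1]
    - [0.03,0.0017,-0.03,0,1]
    - [0.061,0.0017,-0.03,0,1]
    - [0.061,0.0017,-0.01,0,1]
    - [0.061,0.0017,0.01,0,1]
    - [0.061,0.0017,0.02,0,1]
    - [0.061,0.0017,0.025,0,1]
    - [0.061,0.0017,0.025,0,1]

```text
time: 4.07
eef_pos: [0.4765, -0.0924, 0.0187]
tool_rot: [0.098, 0.995, -0.0, -0.001]
contact_force: [0.1, 0.9, -0.7]
gripper_width: 0.001
```

Run:
```python
from h import *
here(); to(-.156,0,.020); snap('wrist','w4.png'); d=snap('scene','s4.png')
a=cv2.imread('pics/s4.png')[130:300,180:360];a=cv2.resize(a,None,fx=3.5,fy=3.5,interpolation=cv2.INTER_CUBIC)
cv2.imwrite('pics/c6.png',a)
```

```text
t 4.07 tester xy -0.191 -0.0001 z 0.0187 F [ 0.1  0.9 -0.7] grip 0.001 q [-0.45  0.19  0.64  2.08 -0.14  0.92  1.64]
to (-0.156, 0, 0.02) world [ 0.511 -0.099  0.02 ] shift [-0.035   0.0002 -0.0014] turn -0.18
```

View pics/w4.png

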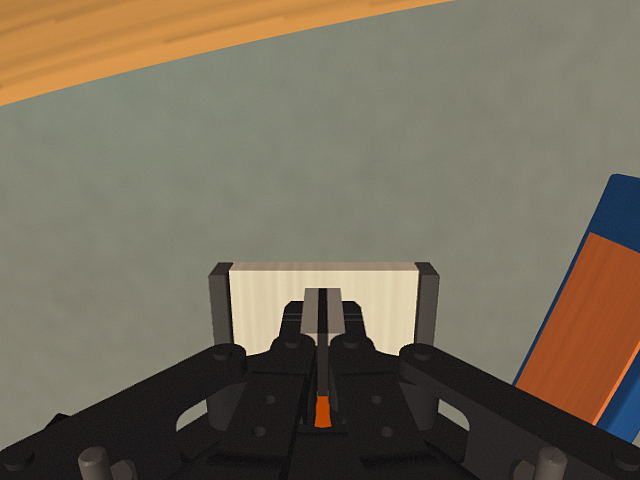

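View pics/c6.png

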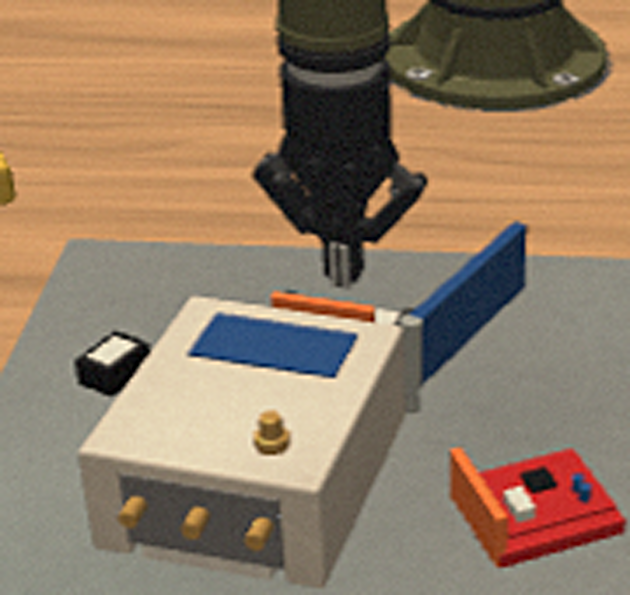

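Run:
```python
from h import *
d=load('s4')
for z in(.02,.03,.035,.04,.05):print(z,proj(d,tw(TP,[[-.191,0,z]])))
```

```text
0.02 [[277.994066  216.0348891]]
0.03 [[277.85453244 212.81062131]]
0.035 [[277.78423691 211.18699329]]
0.04 [[277.71358519 209.55562652]]
0.05 [[277.57120199 206.26944529]]
```

drive_tool:
  series:
    - [-0.015,0,0,-0.2,1]
    - [-0.028,0,0,-0.2,1]
    - [-0.036,0,0,-0.2,1]
    - [-0.042,0,0,-0.2,1]
    - [-0.048,0,0,-0.2,1]
    - [-0.053,0,0,-0.2,1]
    - [-0.056,0,0,-0.2,1]
    - [-0.056,0,0,-0.2,1]

```text
time: 4.83
eef_pos: [0.5331, -0.1034, 0.0197]
tool_rot: [0.096, 0.995, -0.0, 0.001]
contact_force: [-0.2, -0.0, -0.1]
gripper_width: -0.002
```

Run:
```python
from h import *
here(); to(-.102,0,.020); snap('wrist','w5.png'); d=snap('scene','s5.png')
a=cv2.imread('pics/s5.png')[130:300,180:360];a=cv2.resize(a,None,fx=3.5,fy=3.5,interpolation=cv2.INTER_CUBIC)
cv2.imwrite('pics/c7.png',a)
```

```text
t 4.83 tester xy -0.1334 -0.0 z 0.0197 F [-0.2 -0.  -0.1] grip -0.002 q [-0.4   0.32  0.62  1.94 -0.22  0.95  1.71]
to (-0.102, 0, 0.02) world [ 0.564 -0.109  0.02 ] shift [-0.0314  0.     -0.0002] turn 0.03
```

View pics/w5.png

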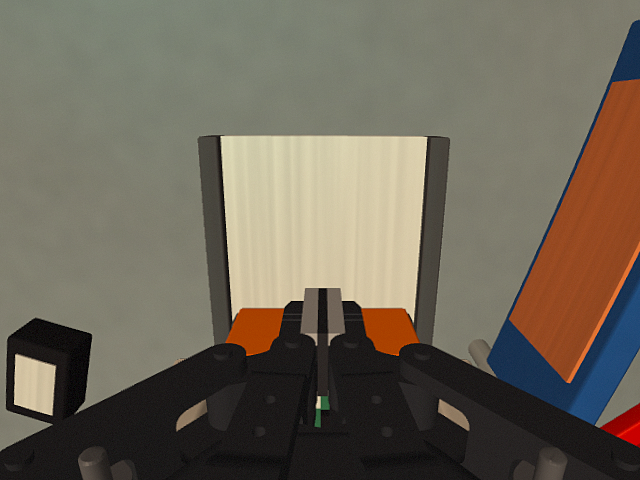

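View pics/c7.png

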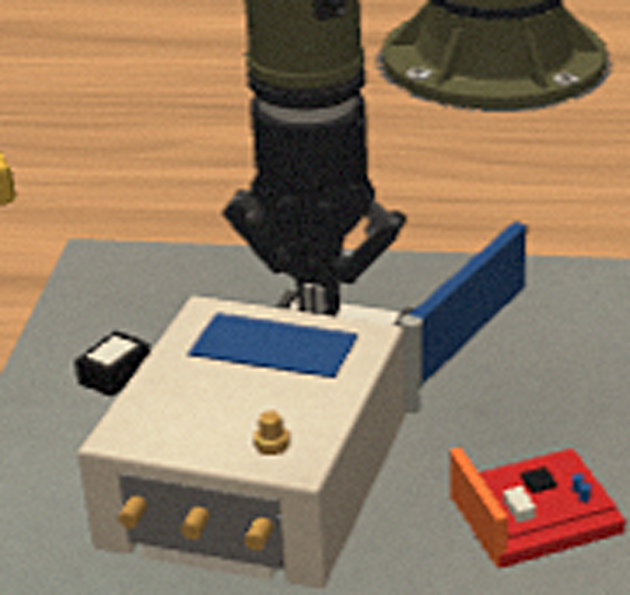

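Run:
```python
from h import *
d=load('w5')
for x in(-.13,-.125,-.12,-.115,-.11,-.105):print(x,proj(d,tw(TP,[[x,.038,.012],[x,-.038,.012]])).round(0).tolist())
print(proj(d,tw(TP,[[-.2,.05,.018],[-.2,-.05,.018]])))
```

```text
-0.13 [[408.0, 293.0], [239.0, 293.0]]
-0.125 [[407.0, 303.0], [240.0, 303.0]]
-0.12 [[407.0, 313.0], [241.0, 313.0]]
-0.115 [[406.0, 323.0], [241.0, 323.0]]
-0.11 [[405.0, 332.0], [242.0, 332.0]]
-0.105 [[405.0, 342.0], [243.0, 342.0]]
[[451.78187602 133.60830065]
 [195.84312949 133.67161367]]
```

drive_tool:
  series:
    - [-0.006,0,0,0,1]
    - [-0.012,0,0,0,1]
    - [-0.017,0,0,0,1]
    - [-0.021,0,0,0,1]
    - [-0.025,0,0,0,1]
    - [-0.028,0,0,0,1]
    - [-0.029,0,0,0,1]

```text
time: 5.52
eef_pos: [0.5614, -0.1089, 0.0197]
tool_rot: [0.096, 0.995, -0.0, 0.0]
contact_force: [-2.4, 0.8, 0.7]
gripper_width: 0.001
```

Run:
```python
from h import *
here(); snap('wrist','w6.png'); d=snap('scene','s6.png')
a=cv2.imread('pics/s6.png')[130:300,180:360];a=cv2.resize(a,None,fx=3.5,fy=3.5,interpolation=cv2.INTER_CUBIC)
cv2.imwrite('pics/c8.png',a)
d=load('w6')
for x in(-.105,-.1,-.095,-.09,-.087):print(x,proj(d,tw(TP,[[x,.038,.012],[x,-.038,.012]])).round(0).tolist())
print(proj(d,tw(TP,[[-.2,.05,.018],[-.2,-.05,.018]])))
```

```text
t 5.52 tester xy -0.1045 0.0 z 0.0197 F [-2.4  0.8  0.7] grip 0.001 q [-0.37  0.38  0.61  1.87 -0.26  0.97  1.73]
-0.105 [[408.0, 285.0], [239.0, 285.0]]
-0.1 [[408.0, 295.0], [239.0, 295.0]]
-0.095 [[407.0, 305.0], [240.0, 305.0]]
-0.09 [[406.0, 315.0], [241.0, 315.0]]
-0.087 [[406.0, 321.0], [241.0, 321.0]]
[[457.12760592  55.38137355]
 [190.39919807  55.35650216]]
```

View pics/w6.png

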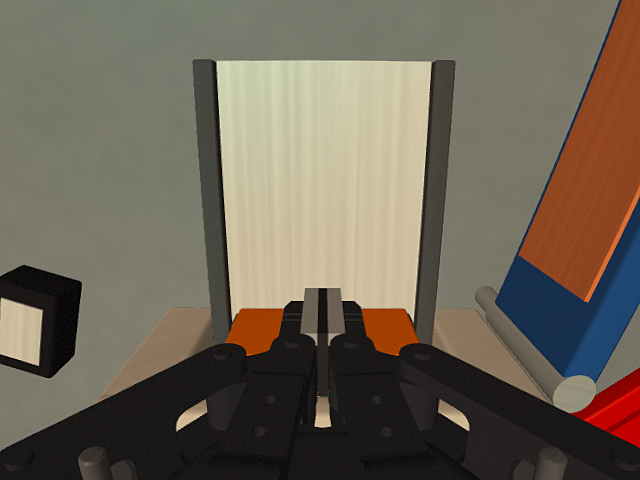

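View pics/c8.png

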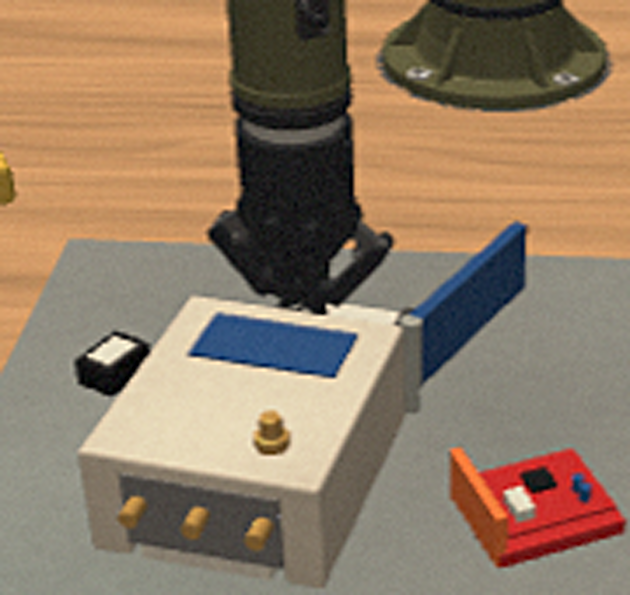

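drive_tool:
  series:
    - [-0.002,0,0,0,1]
    - [-0.004,0,0,0,1]
    - [-0.005,0,0,0,1]
    - [-0.005,0,0,0,1]

```text
time: 5.95
eef_pos: [0.5655, -0.1096, 0.0196]
tool_rot: [0.096, 0.995, 0.0, -0.0]
contact_force: [-3.4, -0.0, 2.0]
gripper_width: 0.001
```

drive_tool:
  series:
    - [-0.001,0,0,0,1]
    - [-0.002,0,0,0,1]
    - [-0.003,0,0,0,1]
    - [-0.003,0,0,0,1]

```text
time: 6.28
eef_pos: [0.5652, -0.1097, 0.0191]
tool_rot: [0.096, 0.995, 0.001, -0.004]
contact_force: [-11.8, 2.3, 7.7]
gripper_width: -0.0
```

Run:
```python
from h import *
here(); snap('wrist','w7.png')
```

```text
t 6.28 tester xy -0.1007 0.0 z 0.0191 F [-11.8   2.3   7.7] grip -0.0 q [-0.36  0.39  0.61  1.86 -0.26  0.98  1.74]
```

View pics/w7.png

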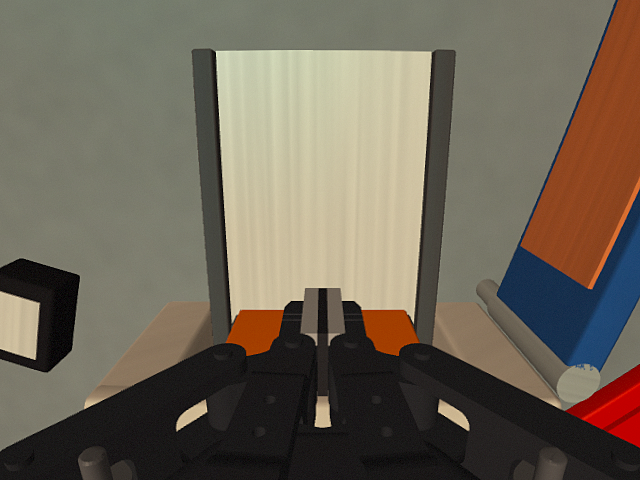

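The tool has stopped on the tester's lintel: 12 N, with TCP travel halted. I'll back off and measure how far the carrier still sticks out.

drive_tool:
  series:
    - [0.02,0,0,0,1]
    - [0.06,0,-0.02,0,1]
    - [0.09,0,-0.06,0,1]
    - [0.09,0,-0.08,0,1]
    - [0.09,0,-0.08,0,1]
    - [0.09,0,-0.08,0,1]

```text
time: 6.83
eef_pos: [0.4827, -0.0928, 0.1021]
tool_rot: [0.096, 0.995, 0.001, 0.004]
contact_force: [-0.5, 0.1, 0.1]
gripper_width: 0.002
```

Run:
```python
from h import *
here(); snap('wrist','w8.png')
im=cv2.imread('pics/w8.png')[230:400,200:450]
cv2.imwrite('pics/c9.png',cv2.resize(im,None,fx=3.2,fy=3.2,interpolation=cv2.INTER_CUBIC))
```

```text
t 6.83 tester xy -0.1848 0.0007 z 0.1021 F [-0.5  0.1  0.1] grip 0.002 q [-0.5   0.07  0.66  2.   -0.05  1.08  1.57]
```

View pics/w8.png

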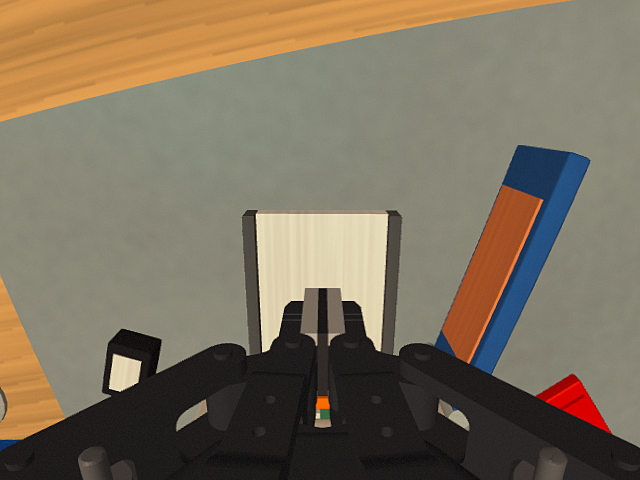

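View pics/c9.png

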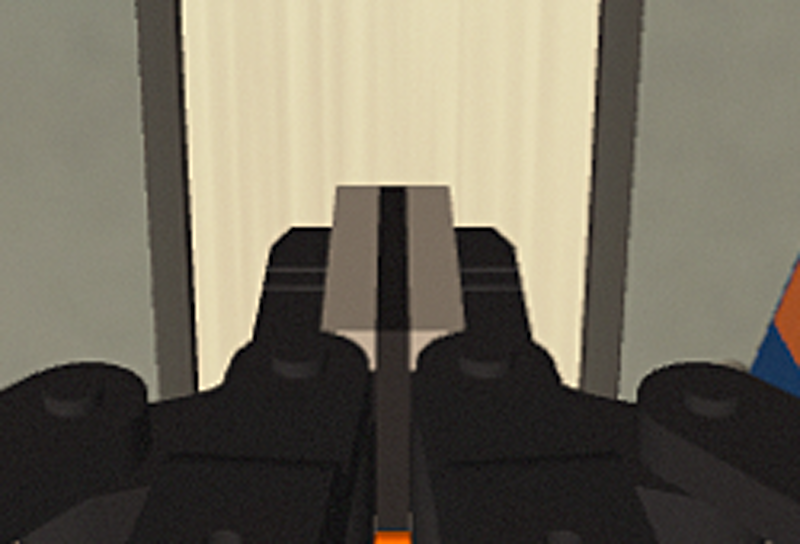

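drive_tool:
  series:
    - [0,0,-0.03,0,0]
    - [0,0,-0.07,0,0]
    - [0,0,-0.08,0,0]
    - [0,0,-0.08,0,0]
    - [0,0,-0.08,0,0]
    - [0,0,-0.08,0,0]

```text
time: 7.38
eef_pos: [0.4795, -0.093, 0.1779]
tool_rot: [0.096, 0.995, -0.0, -0.001]
contact_force: [-0.1, -0.4, -1.3]
gripper_width: 0.846
```

Run:
```python
from h import *
here(); snap('wrist','w9.png')
im=cv2.imread('pics/w9.png')[220:420,200:450]
cv2.imwrite('pics/c10.png',cv2.resize(im,None,fx=3,fy=3,interpolation=cv2.INTER_CUBIC))
```

```text
t 7.38 tester xy -0.188 -0.0001 z 0.1779 F [-0.1 -0.4 -1.3] grip 0.846 q [-0.52 -0.02  0.65  1.91  0.01  1.25  1.51]
```

View pics/w9.png

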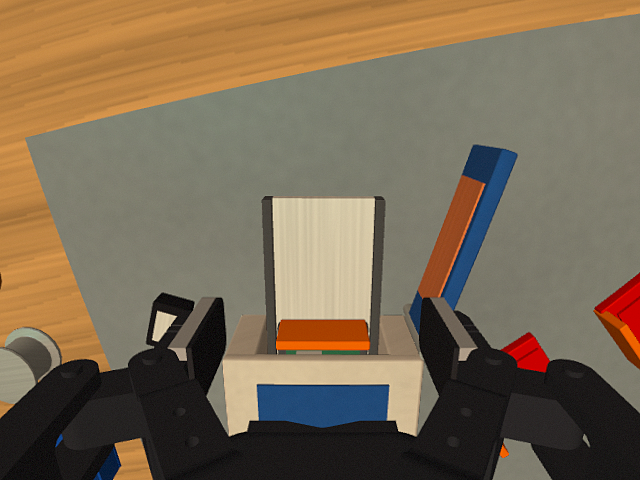

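View pics/c10.png

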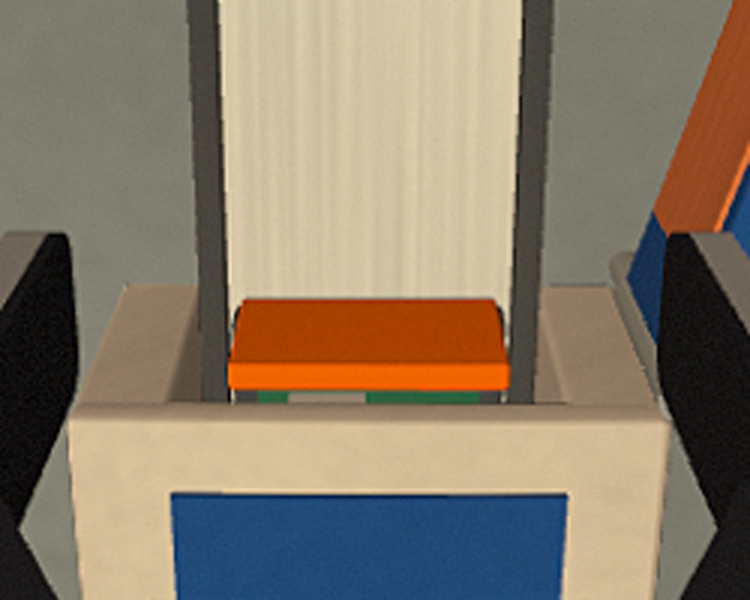

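Run:
```python
from h import *
d=load('w9')
def p(n,P):print(n,proj(d,tw(TP,P)).round(1).tolist())
p('rail ends obs (263/384,198)',[[-.2,.05,.018],[-.2,-.05,.018]])
p('front bottom obs 315',[[-.09,-.06,0]])
p('roof edge obs ~354.7-358 ; lintel bottom',[[-.09,0,.078],[-.09,0,.066]])
for x in(-.105,-.1,-.095,-.09):p(x,[[x,0,.012],[x,0,.052],[x+.008,0,.052]])
```

```text
rail ends obs (263/384,198) [[385.5, 197.9], [260.8, 198.0]]
front bottom obs 315 [[258.0, 312.4]]
roof edge obs ~354.7-358 ; lintel bottom [[323.2, 360.3], [323.2, 351.5]]
-0.105 [[323.1, 303.3], [323.2, 325.1], [323.2, 334.2]]
-0.1 [[323.1, 308.4], [323.2, 330.8], [323.2, 339.7]]
-0.095 [[323.1, 313.5], [323.2, 336.4], [323.2, 345.2]]
-0.09 [[323.1, 318.6], [323.2, 341.9], [323.2, 350.7]]
```

drive_tool:
  series:
    - [0.0,0,0.02,0,1]
    - [0.0,0,0.05,0,1]
    - [0.0,0,0.06,0,1]
    - [0.0,0,0.06,0,1]
    - [0.0,0,0.06,0,1]
    - [0.0,0,0.06,0,1]

```text
time: 7.93
eef_pos: [0.481, -0.0933, 0.1205]
tool_rot: [0.096, 0.995, -0.0, 0.0]
contact_force: [-0.0, 0.7, 0.0]
gripper_width: 0.108
```

drive_tool:
  series:
    - [-0.0135,0,0,0,1]
    - [-0.027,0,0,0,1]
    - [-0.0405,0,0,0,1]

```text
time: 8.18
eef_pos: [0.5218, -0.1008, 0.1214]
tool_rot: [0.096, 0.995, 0.0, 0.001]
contact_force: [-0.3, 0.4, -0.0]
gripper_width: 0.001
```

Run:
```python
from h import *
here();print(readout.state()['dq'])
```

```text
t 8.18 tester xy -0.1449 0.0004 z 0.1214 F [-0.3  0.4 -0. ] grip 0.001 q [-0.48  0.15  0.68  1.89 -0.1   1.14  1.61]
[ 0.13154083  0.4290794   0.02498977 -0.37780971 -0.29015787  0.05190008
  0.24202791]
```

drive_tool:
  series:
    - [0,0,0,0,1]

```text
time: 8.27
eef_pos: [0.5233, -0.1011, 0.1214]
tool_rot: [0.096, 0.995, -0.0, 0.002]
contact_force: [-0.0, -0.1, 0.3]
gripper_width: 0.0
```

Run:
```python
from h import *
here();to(-.135,0,.028)
```

```text
t 8.27 tester xy -0.1434 0.0003 z 0.1214 F [-0.  -0.1  0.3] grip 0.0 q [-0.48  0.15  0.68  1.88 -0.1   1.14  1.61]
to (-0.135, 0, 0.028) world [ 0.532 -0.103  0.028] shift [-0.008  -0.0003  0.0935] turn 0.07
```

drive_tool:
  series:
    - [0,0,0.03,0,1]
    - [0,0,0.06,0,1]
    - [0,0,0.085,0,1]
    - [0,0,0.0935,0,1]
    - [0,0,0.0935,0,1]
    - [0,0,0.0935,0,1]
    - [0,0,0.0935,0,1]

```text
time: 8.85
eef_pos: [0.5217, -0.101, 0.0282]
tool_rot: [0.096, 0.995, 0.0, 0.002]
contact_force: [0.5, -1.2, 0.7]
gripper_width: 0.001
```

Run:
```python
from h import *
here();to(-.100,0,.028)
```

```text
t 8.85 tester xy -0.1451 0.0001 z 0.0282 F [ 0.5 -1.2  0.7] grip 0.001 q [-0.44  0.28  0.65  1.97 -0.21  0.95  1.7 ]
to (-0.1, 0, 0.028) world [ 0.566 -0.11   0.028] shift [-0.0451 -0.0002  0.0003] turn 0.04
```

drive_tool:
  series:
    - [-0.0225,0,0,0,1]
    - [-0.045,0,0,0,1]
    - [-0.04,0,0,0,1]

```text
time: 9.1
eef_pos: [0.5623, -0.1086, 0.0277]
tool_rot: [0.096, 0.995, -0.0, 0.001]
contact_force: [-0.2, -1.1, -0.6]
gripper_width: -0.001
```

drive_tool:
  series:
    - [0.03,0,-0.01,0,0.9]
    - [0.04,0,-0.05,0,0.5]
    - [0.04,0,-0.09,0,0]
    - [0.04,0,-0.13,0,0]
    - [0.04,0,-0.15,0,0]
    - [0.04,0,-0.15,0,0]

```text
time: 9.6
eef_pos: [0.5235, -0.1017, 0.183]
tool_rot: [0.096, 0.995, 0.001, 0.006]
contact_force: [0.4, 0.6, -0.0]
gripper_width: 0.802
```

Run:
```python
from h import *
here(); snap('wrist','w10.png')
im=cv2.imread('pics/w10.png')[220:420,200:450]
cv2.imwrite('pics/c11.png',cv2.resize(im,None,fx=3,fy=3,interpolation=cv2.INTER_CUBIC))
d=load('w10')
def p(n,P):print(n,proj(d,tw(TP,P)).round(1).tolist())
p('rail ends',[[-.2,.05,.018],[-.2,-.05,.018]])
p('front bottom',[[-.09,-.06,0]]); p('lintel',[[-.09,0,.078],[-.09,0,.066]])
for x in(-.095,-.09,-.087):p(x,[[x,0,.012],[x,0,.052],[x+.008,0,.052]])
```

```text
t 9.6 tester xy -0.1431 -0.0002 z 0.183 F [ 0.4  0.6 -0. ] grip 0.802 q [-0.51  0.08  0.69  1.82 -0.06  1.25  1.58]
rail ends [[386.0, 137.3], [258.3, 137.4]]
front bottom [[255.6, 261.6]]
lintel [[322.7, 299.3], [322.6, 292.2]]
-0.095 [[322.3, 260.9], [322.5, 278.7], [322.5, 288.2]]
-0.09 [[322.3, 266.3], [322.5, 284.7], [322.5, 294.1]]
-0.087 [[322.3, 269.5], [322.5, 288.2], [322.5, 297.6]]
```

View pics/c11.png

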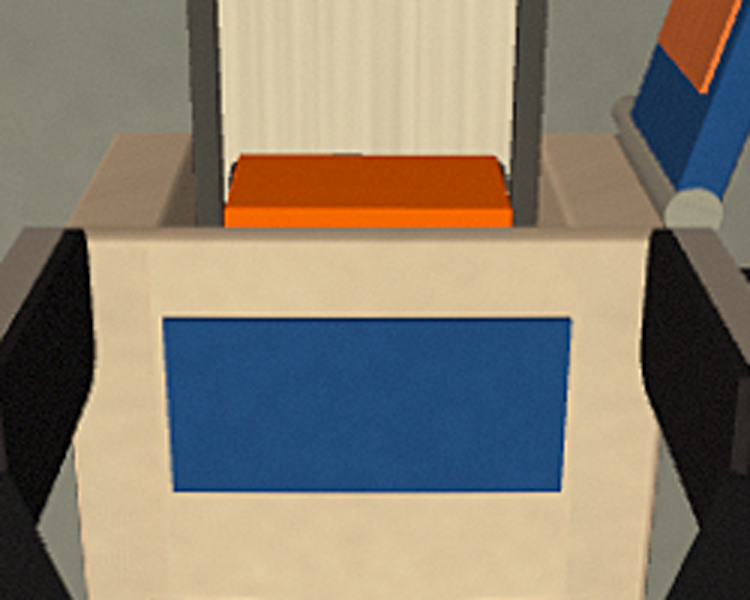

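drive_tool:
  series:
    - [0.01,0,0.03,0,0]
    - [0.02,0,0.06,0,0]
    - [0.02,0,0.09,0,0]
    - [0.02,0,0.1,0,0]
    - [0.02,0,0.1,0,0]
    - [0.02,0,0.1,0,0]

```text
time: 10.15
eef_pos: [0.5004, -0.0972, 0.0764]
tool_rot: [0.096, 0.995, -0.0, -0.0]
contact_force: [0.2, -0.3, 1.1]
gripper_width: 0.998
```

Run:
```python
from h import *
here(); snap('wrist','w11.png')
im=cv2.imread('pics/w11.png')[250:410,220:430]
cv2.imwrite('pics/c12.png',cv2.resize(im,None,fx=3.7,fy=3.7,interpolation=cv2.INTER_CUBIC))
```

```text
t 10.15 tester xy -0.1666 -0.0002 z 0.0764 F [ 0.2 -0.3  1.1] grip 0.998 q [-0.49  0.16  0.69  1.98 -0.12  1.04  1.62]
```

View pics/w11.png

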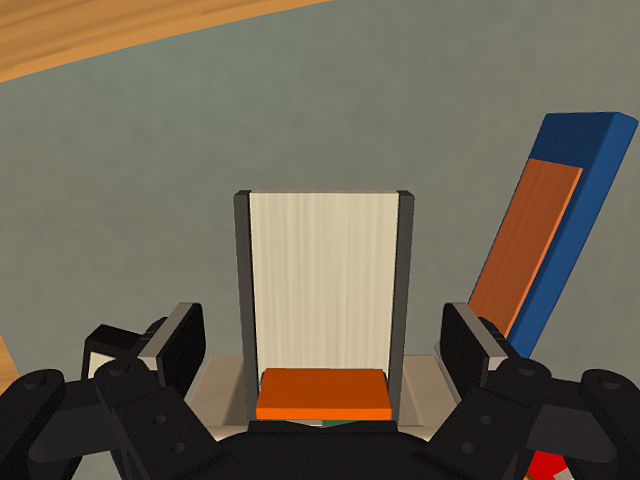

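View pics/c12.png

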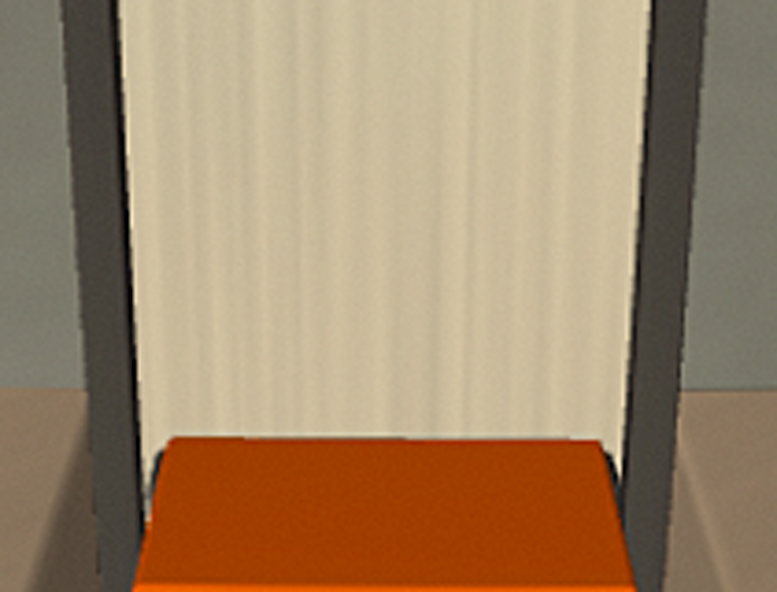

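Run:
```python
import cv2,numpy as np
a=cv2.imread('pics/w11.png')[175:225,220:430];b=cv2.imread('pics/w10.png')[120:160,220:430]
o=[cv2.resize(i,None,fx=3.7,fy=3.7,interpolation=cv2.INTER_CUBIC) for i in(a,b)]
cv2.imwrite('pics/c13.png',np.vstack(o))
```

```text
(no output)
```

View pics/c13.png

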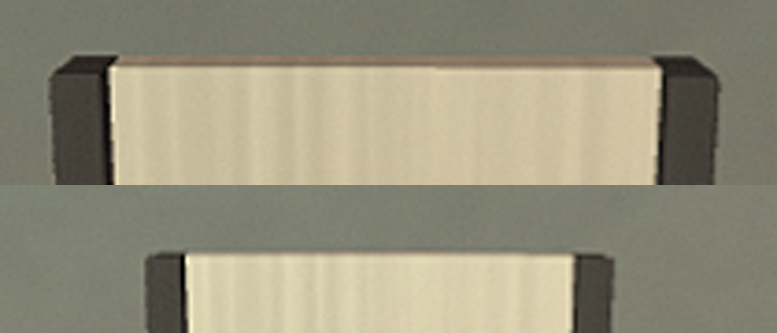

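Run:
```python
from h import *
def pj(d,c,P):
    # correction: camera frame shift & pitch
    V0=W2C(d);C=np.eye(4);C[:3,:3]=R.from_euler('x',c[2]).as_matrix();C[1,3]=c[0];C[2,3]=c[1]
    e={k:v for k,v in d.items()};e['view']=C@V0
    return proj(e,tw(TP,P))
def go(f,ob,w):
    d=load(f)
    def fn(v):
        c=v[:3];F=v[3];r=[]
        for P,row in ob:
            P=[F+P[0]-1000 if P[0]>500 else P[0],P[1],P[2]]
            r.append((pj(d,c,[P])[0,1]-row)/.5)
        q=pj(d,c,[[-.2,.05,.018],[-.2,-.05,.018]]);r.append((q[0,0]-q[1,0]-w)/.7)
        return r+[c[0]/.002,c[1]/.002,c[2]/.005]
    s=least_squares(fn,[0,0,0,-.088]);cov=np.linalg.inv(s.jac.T@s.jac)
    print(f,s.x.round(4),'sd',cov[3,3]**.5,(np.array(s.fun)).round(1))
A=1000
go('w11',[([-.2,0,0],190.4),([-.2,0,.012],193.1),([-.09,.06,0],355.4),([A,0,.012],368.4),([A,0,.052],408.4)],180.5)
go('w10',[([-.2,0,.012],138.6),([-.09,.06,0],264.7),([-.09,0,.066],295.7),([A,0,.012],271.7),([A,0,.052],289)],126.2)
go('w9',[([-.2,0,.012],197.5),([-.09,.06,0],315),([-.09,0,.066],354.7),([A,0,.012],319.7),([A,0,.052],341)],121)
```

```text
w11 [-0.0012  0.0012 -0.0119 -0.0881] sd 0.0004220282492854487 [ 0.3  1.5 -2.1 -1.6  1.5  1.9 -0.6  0.6 -2.4]
w10 [ 0.0003 -0.0006 -0.006  -0.0883] sd 0.00042019754872980815 [ 1.9 -1.1 -0.9 -1.5  1.3  2.3  0.2 -0.3 -1.2]
w9 [-0.0003  0.0008 -0.0067 -0.0921] sd 0.0004437647812150008 [ 2.9 -0.8 -2.2 -1.9  1.7  4.7 -0.2  0.4 -1.3]
```

drive_tool:
  series:
    - [0,0,-0.03,0,0.5]
    - [0,0,-0.07,0,1]
    - [0.0,0,-0.09,0,1]
    - [0.02,0.04,-0.1,0,1]
    - [0.035,0.08,-0.1,0,1]
    - [0.045,0.12,-0.1,0,1]
    - [0.048,0.155,-0.1,0,1]
    - [0.048,0.175,-0.1,0,1]

```text
time: 10.87
eef_pos: [0.4874, 0.09, 0.1788]
tool_rot: [0.093, 0.996, 0.002, 0.002]
contact_force: [0.6, 0.9, -0.4]
gripper_width: 0.001
```

Run:
```python
from h import *
here();to(-.215,.175,.033); snap('wrist','w12.png'); d=load('w12')
q=1.848
print(proj(d,tw(TP,[[-.097-.153*np.sin(q)+s*.006*np.cos(q),.078-.153*np.cos(q)-s*.006*np.sin(q),.078] for s in(1,-1)])))
```

```text
t 10.87 tester xy -0.2153 0.1811 z 0.1788 F [ 0.6  0.9 -0.4] grip 0.001 q [-0.72 -0.    0.49  1.89 -0.    1.25  1.15]
to (-0.215, 0.175, 0.033) world [0.487 0.084 0.033] shift [ 0.0002 -0.0068  0.1457] turn 0.36
[[219.38822866 185.19632585]
 [237.32122918 190.21691786]]
```

View pics/w12.png

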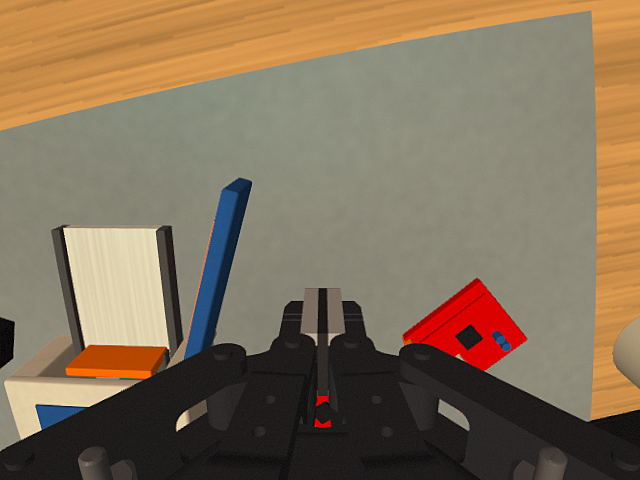

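drive_tool:
  series:
    - [0,-0.001,0.04,0.4,1]
    - [0,-0.001,0.08,0.4,1]
    - [0,-0.001,0.12,0.4,1]
    - [0,-0.001,0.145,0.4,1]
    - [0,-0.001,0.145,0.4,1]
    - [0,-0.001,0.145,0.4,1]

```text
time: 11.42
eef_pos: [0.4872, 0.0825, 0.032]
tool_rot: [0.1, 0.995, -0.0, 0.0]
contact_force: [0.6, 0.7, 0.9]
gripper_width: -0.001
```

```bash
cat > plan.py <<'E'
from h import *
def plan(qs,r=.13,h=.02):
    s=readout.state();Rm=R.from_quat(s['tool_rot']).as_matrix()
    for q in qs:
        x=-.095-r*np.sin(q)-h*np.cos(q);y=.078-r*np.cos(q)+h*np.sin(q)
        g=tw(TP,[[x,y,.033]])[0];print(round(q,2),(round(x,3),round(y,3)),(Rm.T@(g-s['eef_pos'])).round(4))
E
python3 - <<'E'
from plan import *
here();plan([2,1.9,1.8,1.7,1.6,1.5,1.4,1.3])
E
```

```text
t 11.42 tester xy -0.2141 0.1736 z 0.032 F [0.6 0.7 0.9] grip -0.001 q [-0.69  0.18  0.51  2.05 -0.1   0.94  1.24]
2 (np.float64(-0.205), np.float64(0.15)) [-0.0093 -0.0233 -0.001 ]
1.9 (np.float64(-0.212), np.float64(0.139)) [-0.0028 -0.0347 -0.001 ]
1.8 (np.float64(-0.217), np.float64(0.127)) [ 0.0027 -0.0466 -0.001 ]
1.7 (np.float64(-0.221), np.float64(0.115)) [ 0.0069 -0.0591 -0.001 ]
1.6 (np.float64(-0.224), np.float64(0.102)) [ 0.0098 -0.0719 -0.001 ]
1.5 (np.float64(-0.226), np.float64(0.089)) [ 0.0114 -0.085  -0.001 ]
1.4 (np.float64(-0.227), np.float64(0.076)) [ 0.0117 -0.0981 -0.0009]
1.3 (np.float64(-0.226), np.float64(0.062)) [ 0.0108 -0.1112 -0.0009]
```

drive_tool:
  series:
    - [-0.006,-0.015,0,0,1]
    - [-0.006,-0.028,0,0,1]
    - [0.0,-0.038,0,0,1]
    - [0.004,-0.048,0,0,1]
    - [0.007,-0.059,0,0,1]
    - [0.01,-0.072,0,0,1]
    - [0.0115,-0.085,0,0,1]
    - [0.0115,-0.098,0,0,1]

```text
time: 12.08
eef_pos: [0.4552, -0.0117, 0.0314]
tool_rot: [0.1, 0.995, 0.0, 0.0]
contact_force: [0.5, 1.0, -0.7]
gripper_width: 0.0
```

Run:
```python
from plan import *
here();plan([1.3,1.2,1.1,1,.9,.8,.7,.6,.5]);snap('wrist','w13.png')
```

```text
t 12.08 tester xy -0.2275 0.0751 z 0.0314 F [ 0.5  1.  -0.7] grip 0.0 q [-0.59  0.09  0.58  2.14 -0.06  0.93  1.4 ]
1.3 (np.float64(-0.226), np.float64(0.062)) [-0.0019 -0.0126 -0.0016]
1.2 (np.float64(-0.223), np.float64(0.05)) [-0.0042 -0.0255 -0.0016]
1.1 (np.float64(-0.22), np.float64(0.037)) [-0.0078 -0.0382 -0.0016]
1 (np.float64(-0.215), np.float64(0.025)) [-0.0126 -0.0504 -0.0017]
0.9 (np.float64(-0.209), np.float64(0.013)) [-0.0186 -0.0621 -0.0017]
0.8 (np.float64(-0.202), np.float64(0.002)) [-0.0257 -0.0731 -0.0017]
0.7 (np.float64(-0.194), np.float64(-0.009)) [-0.0339 -0.0834 -0.0017]
0.6 (np.float64(-0.185), np.float64(-0.018)) [-0.0431 -0.0928 -0.0017]
0.5 (np.float64(-0.175), np.float64(-0.026)) [-0.0532 -0.1012 -0.0017]
```

View pics/w13.png

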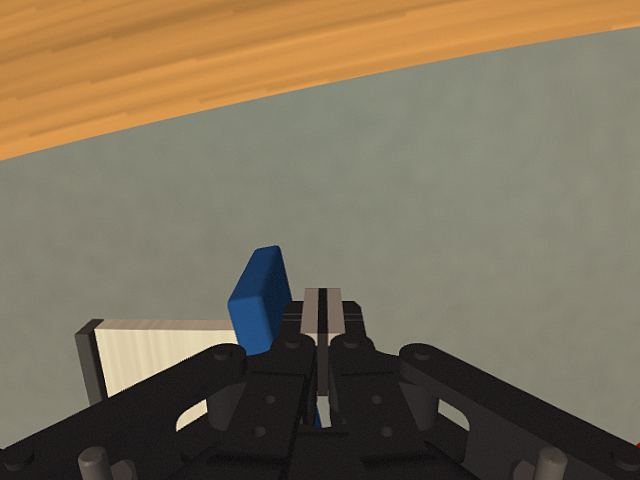

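The door is moving: its free edge shows at (260,300), in contact with the finger. I'll keep following the arc.

drive_tool:
  series:
    - [-0.002,-0.0125,-0.001,0,1]
    - [-0.004,-0.0255,-0.001,0,1]
    - [-0.008,-0.038,-0.001,0,1]
    - [-0.0125,-0.05,-0.001,0,1]
    - [-0.0185,-0.062,-0.001,0,1]
    - [-0.0255,-0.073,-0.001,0,1]
    - [-0.034,-0.083,-0.001,0,1]
    - [-0.043,-0.093,-0.001,0,1]

```text
time: 12.8
eef_pos: [0.4791, -0.1109, 0.032]
tool_rot: [0.1, 0.995, 0.0, -0.001]
contact_force: [-0.3, 0.8, 0.4]
gripper_width: 0.001
```

Run:
```python
from plan import *
here();plan([.5,.4,.3,.25,.2,.15,.1,.05,0],h=.018);snap('wrist','w14.png')
```

```text
t 12.8 tester xy -0.185 -0.0177 z 0.032 F [-0.3  0.8  0.4] grip 0.001 q [-0.44  0.19  0.66  2.06 -0.14  0.95  1.67]
0.5 (np.float64(-0.173), np.float64(-0.027)) [-0.0119 -0.0097 -0.001 ]
0.4 (np.float64(-0.162), np.float64(-0.035)) [-0.0229 -0.0169 -0.001 ]
0.3 (np.float64(-0.151), np.float64(-0.041)) [-0.0345 -0.0229 -0.0011]
0.25 (np.float64(-0.145), np.float64(-0.044)) [-0.0406 -0.0255 -0.0011]
0.2 (np.float64(-0.138), np.float64(-0.046)) [-0.0467 -0.0278 -0.0011]
0.15 (np.float64(-0.132), np.float64(-0.048)) [-0.053  -0.0298 -0.0011]
0.1 (np.float64(-0.126), np.float64(-0.05)) [-0.0593 -0.0315 -0.0011]
0.05 (np.float64(-0.119), np.float64(-0.051)) [-0.0657 -0.0328 -0.0011]
0 (np.float64(-0.113), np.float64(-0.052)) [-0.0722 -0.0338 -0.0011]
```

View pics/w14.png

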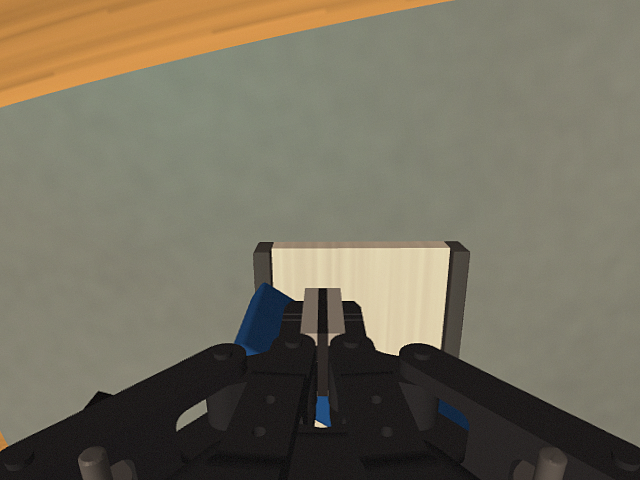

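drive_tool:
  series:
    - [-0.012,-0.01,-0.001,0,1]
    - [-0.023,-0.017,-0.001,0,1]
    - [-0.0345,-0.023,-0.001,0,1]
    - [-0.042,-0.026,-0.001,0,1]
    - [-0.048,-0.028,-0.001,0,1]
    - [-0.054,-0.03,-0.001,0,1]
    - [-0.059,-0.0315,-0.001,0,1]
    - [-0.063,-0.032,-0.001,0,1]

```text
time: 13.52
eef_pos: [0.5352, -0.1544, 0.0331]
tool_rot: [0.1, 0.995, 0.0, -0.0]
contact_force: [-0.6, 0.7, -0.5]
gripper_width: -0.0
```

drive_tool:
  series:
    - [-0.003,0,0,0,1]
    - [-0.006,0,0,0,1]
    - [-0.008,0,0,0,1]
    - [-0.009,0,0,0,1]

```text
time: 13.85
eef_pos: [0.5442, -0.1561, 0.0333]
tool_rot: [0.1, 0.995, -0.0, 0.0]
contact_force: [-0.2, 0.3, 0.8]
gripper_width: 0.002
```

Run:
```python
from plan import *
here();snap('wrist','w15.png')
```

```text
t 13.85 tester xy -0.1124 -0.0496 z 0.0333 F [-0.2  0.3  0.8] grip 0.002 q [-0.33  0.35  0.65  1.88 -0.25  0.99  1.81]
```

View pics/w15.png

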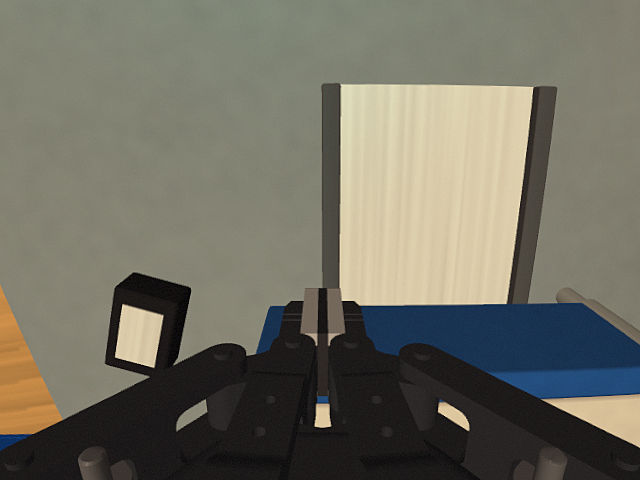

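drive_tool:
  series:
    - [-0.001,0,0,0,1]
    - [-0.002,0,0,0,1]
    - [-0.003,0,0,0,1]
    - [-0.003,0,0,0,1]

```text
time: 14.23
eef_pos: [0.5441, -0.156, 0.0328]
tool_rot: [0.1, 0.995, 0.001, -0.003]
contact_force: [-7.6, 1.3, 6.3]
gripper_width: 0.0
```

drive_tool:
  series:
    - [0.015,0,0,0,1]
    - [0.05,0,-0.01,0,1]
    - [0.07,0,-0.05,0,1]
    - [0.07,0,-0.09,0,1]
    - [0.07,0,-0.13,0,1]
    - [0.07,0,-0.16,0,1]
    - [0.07,0,-0.17,0,1]
    - [0.07,0,-0.17,0,1]

```text
time: 14.9
eef_pos: [0.4805, -0.1431, 0.2064]
tool_rot: [0.099, 0.995, 0.001, 0.004]
contact_force: [0.1, -0.6, -0.3]
gripper_width: 0.004
```

drive_tool:
  series:
    - [0.02,0.04,0,0,0.5]
    - [0.03,0.08,0,0,0]
    - [0.04,0.12,0,0,0]
    - [0.05,0.16,0,0,0]
    - [0.055,0.2,0,0,0]
    - [0.055,0.24,0,0,0]
    - [0.055,0.28,0,0,0]
    - [0.055,0.32,0,0,0]

```text
time: 15.57
eef_pos: [0.4867, 0.1834, 0.2008]
tool_rot: [0.099, 0.995, -0.001, -0.001]
contact_force: [1.1, -0.1, 0.9]
gripper_width: 1.002
```

drive_tool:
  series:
    - [0.0,0.04,0,0,0]
    - [0.0,0.08,0,0,0]
    - [0,0.09,0,0,0]
    - [0,0.09,0,0,0]

```text
time: 15.9
eef_pos: [0.5038, 0.274, 0.1998]
tool_rot: [0.096, 0.995, -0.001, -0.002]
contact_force: [-0.2, 0.0, -0.8]
gripper_width: 1.005
```

Run:
```python
from h import *
here();snap('top','t9.png');snap('scene','s9.png')
a=cv2.imread('pics/t9.png')[165:325,300:470];cv2.imwrite('pics/c14.png',cv2.resize(a,None,fx=3.75,fy=3.75,interpolation=cv2.INTER_CUBIC))
```

```text
t 15.9 tester xy -0.2346 0.3647 z 0.1998 F [-0.2  0.  -0.8] grip 1.005 q [-0.81  0.17  0.3   1.67 -0.05  1.31  0.88]
```

View pics/c14.png

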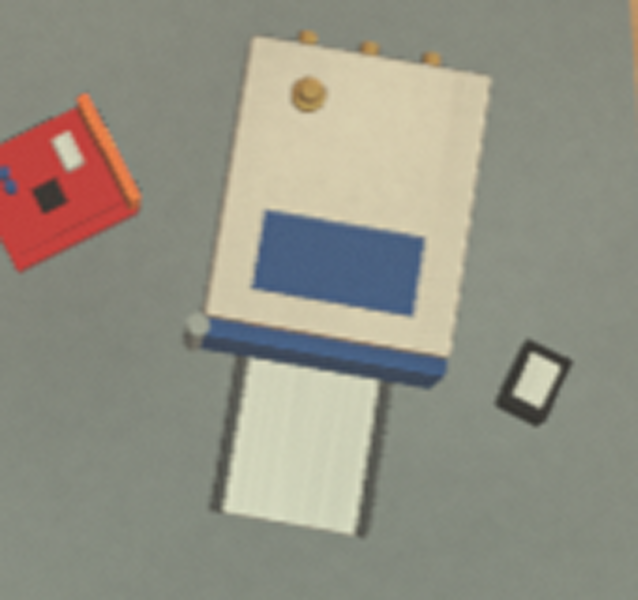

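View pics/s9.png

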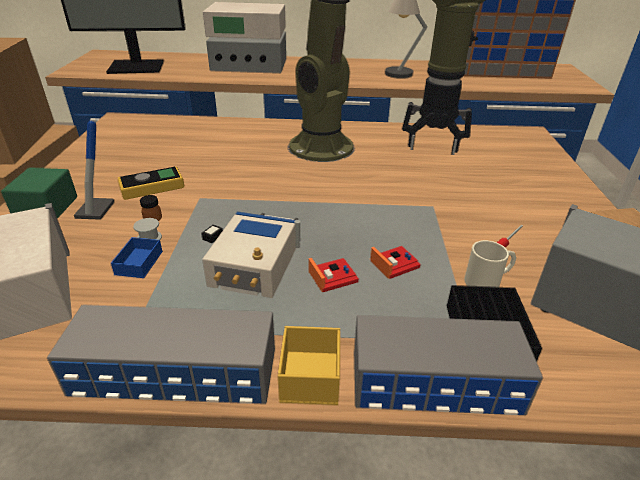

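Run:
```python
from h import *
a=cv2.imread('pics/top0.png').astype(int);b=cv2.imread('pics/t9.png').astype(int)
m=(abs(a-b).max(2)>45).astype(np.uint8);m=cv2.morphologyEx(m,cv2.MORPH_OPEN,np.ones((2,2),np.uint8))
n,_,st,_=cv2.connectedComponentsWithStats(m);print([s.tolist() for s in st[1:] if s[4]>12])
print(workorder.finish_job())
```

```text
[[113, 214, 194, 266, 19095], [355, 251, 12, 9, 73], [368, 254, 34, 9, 115], [322, 258, 31, 57, 301], [404, 260, 16, 9, 103], [365, 262, 37, 23, 618], [0, 433, 50, 42, 1185]]
the job is handed in; nothing more can be done
None
```

The carrier is pushed in and the blue door is shut behind it. I measured the carrier about 1 mm short of fully home, which is within my measurement error. The job is handed in at about 16 s, with the arm well clear of everything.

- **First push missed:** my first pass went over the top of the carrier's front plate without touching it. The shut fingertips sit about 15 mm above (behind) the TCP, not 8 mm ahead of it as described, so I lowered the tool and pushed again.
- **Carrier:** the slow push stopped when the fingers pressed the top edge of the tester's mouth (about 12 N), with the face still about 2 mm outside. I gave it one short, brisk push and it slid inside. Two wrist pictures then put the face at tester x ≈ -88 mm (±1 mm), against -87 mm fully home. I couldn't confirm contact with the stop, because the fingers can't reach that far in.
- **Door:** I swept it round by its outer face until it stopped at about 8 N. The final top view shows it lying parallel to the cabinet front, to about 0.01 rad.
- **Other items:** comparing top views before and after, the only changes were the arm, the door and the carrier. The adapter and relay have not moved. The arm covered part of the final view around the screwdriver and mug; both look undisturbed in the scene picture.

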